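Index the numbering head and hold a strap in the numbering press

TASK

Get the next number ready on the numbering press: swing the index lever on the side of the press forward, towards the feed-slot side, right to its stop and let it spring back. Then take the narrow steel strap from its wooden cradle, feed its plain end (the end without the hole) through the slot in the press guard until it butts against the end stop inside, and finish holding it there in the gripper, level and square to the press, ready for the stroke - do not let go of it. Leave the wide strap, the hammer, the oil can and the tin where they are.

Things in the scene. Friction and masses are not known exactly. Their poses are not given: they have to be found in the camera images.
- press: Fixed grey bench numbering press, 303 mm high. Origin on the bench under the die axis; x level, the way straps are fed in; y level, to the side with the index lever; z up. Base x -80 to 190, y -75 to 75, 22 high. Guard box x -47 to 68, y -59 to 59, up to z 206 (steel front to z 130, the rest clear plastic). Inside, fixed: anvil top z 88, underside of the number wheels z 110 (mm).
- feed_slot (a point): Centre of the mouth of the feed slot in the guard's -x face, at press x -56, y 0, z 93 mm. Axes as the press. The slot is level, 32 mm wide (y), 8 mm high (z) and 12 mm long (x -56 to -44), the only opening in the front. Outside it four sheet lips flare outwards by 34 degrees to x -65.
- end_stop (a point): Centre of the face of the end stop inside the guard, at press x 13, y 0, z 93 (mm), 69 mm beyond the slot's mouth; the strap's plain end butts here. Axes as the press.
- index_lever (a joint): Index lever of the numbering head, rad: 0 at rest (leaning 0.4 rad back, towards press +x), 0.8 at its stop (leaning 0.4 rad forward, towards press -x, the slot side). A spring returns it when released; about 2.5 N at the grip starts it, 5.5 N holds it at the stop.
- lever_grip (a point): Centre of the lever's round black cross grip: 16 mm in diameter, 58 mm long, along press y (y 64 to 122; this point y 93). It swings on a 130 mm radius about a pivot line parallel to press y at press x 0, z 150: at rest x 51, z 270; half-way x 0, z 280; at the stop x -51, z 270 (mm). The lever's 10 mm rod is at press y 70.
- strap_mid (a point): Centre of the narrow steel strap: loose flat bar 200 x 30 x 6 mm, 0.27 kg. x along it to the plain end, y across, z up. 11 mm hole 18 mm from the other end (x -82). It lies flat on a wooden cradle: two cross battens (18 mm thick, 64 wide) near x 80 and -80 on a 200 x 64 mm board; strap underside 42 mm above the bench, 30 mm free under it between the battens.
- strap_end (a point): Centre of the end face of the strap's plain end (100 mm along the strap's x from strap_mid). Axes as the strap.
- wide_strap_mid (a point): Centre of the wide steel strap, 200 x 46 x 6 mm, on the other cradle of the same kind; leave it alone. It does not fit the slot.
- hammer: Hammer, 280 mm long, lying loose on the bench; leave alone.
- oil_can: Round metal can, diameter 56 mm, 120 mm high, origin under its centre; leave alone.
- tin: Open sheet-metal tray 100 x 70 x 28 mm with a few bolts in it, origin under its centre; leave alone.
Mind the look-alikes: they are no part of the job. What is shaped like the part that bears strap_mid but black or orange is not meant.

How it is judged (in metres and radians):
On the way, in this order (a step that is already met when the one before it is completed fails the run):
1. the index lever is swung to its stop (value of joint index_lever above 0.74 rad), for 0.05 s.
2. the index lever has been let go and is back at rest (value of joint index_lever below 0.04 rad and contact force between the fingers and press below 0.2 N), for 0.1 s.
3. the strap's plain end has passed through the slot (x of strap_end in the frame of press between -0.035 and 0.02 m and y of strap_end in the frame of press between -0.012 and 0.012 m and z of strap_end in the frame of press between 0.085 and 0.108 m), for 0.1 s.
At the end, for the whole second after the job is handed in: The strap's plain end is inside the guard within 3.5 mm of the end stop and within 6 mm of the press's middle line, the strap is level and square to the press to 0.07 rad (4 degrees) and still, the fingers still grip it with more than 4 N, and the index lever is back at rest (x of strap_end in the frame of press between 0.0095 and 0.0155 m and y of strap_end in the frame of press between -0.006 and 0.006 m and z of strap_end in the frame of press between 0.087 and 0.1 m and angle between the x axis of strap_end and the x axis of press, either way round below 0.07 rad and angle between strap_end's own z axis and vertical below 0.07 rad and contact force between the fingers and strap above 4 N and linear speed of strap below 0.02 m/s and value of joint index_lever below 0.04 rad); the arm keeps its last pose, push and grip.
It fails at once if the wide strap is disturbed (moved over 20 mm) (distance of wide_strap_mid from where it was at the start of the episode above 0.02 m).
It fails at once if the hammer is disturbed (moved over 20 mm) (distance of hammer from where it was at the start of the episode above 0.02 m).
It fails at once if the oil can is disturbed (moved over 20 mm) (distance of oil_can from where it was at the start of the episode above 0.02 m).
It fails at once if the tin is disturbed (moved over 20 mm) (distance of tin from where it was at the start of the episode above 0.02 m).
It also fails if it takes over 64 s, if anything falls off the work surface, if the arm or the gripper's body presses on something with over 40 N, if the wrist force passes 120 N, or if a joint passes its speed limit or range.

ROBOT

A 6-joint arm with a two-finger parallel gripper is mounted at the origin on the work surface. World frame = base frame: x ahead of the robot, y to its left, z up, the work surface at z = 0. Lengths are in mm, angles in rad, forces in N, time in s.
With the tool pointing down it reaches from about 300 to 950 mm from the base axis. Payload 3.1 kg.
Tool frame: the origin (TCP) lies at the very end of the fingers, on their centre line; the grasp point (between the pads) lies 19 mm behind it (bot.pinch_z is the distance from the TCP to the grasp point, in mm); y points along the fingers, z is the direction in which the jaws open and shut, and the axes are right-handed (so a half turn about y gives the same grasp; the last joint's range is limited). The gripper opens to 85 mm and grips with 20 to 120 N. Pads are 22 mm wide; open, the fingers measure 114 mm over their backs; the gripper's body (76 mm by 85 mm) begins 54 mm behind the grasp point. The pads swing forward as they close: fully open they stand 13 mm farther back than shut.
Start: joints at [1.111, 0.308, 1.634, -0, 1.2, -0.07], TCP at [237.528, 578.111, 201.172] pointing down, gripper open.
Joint ranges: [-3.06, 3.06], [-0.79, 1.96], [0.05, 2.63], [-1.19, 4.34], [0.05, 2.64], [-2.94, 2.94]. Speed limits (rad/s): [2.79, 2.79, 3.14, 3.14, 3.14, 3.14].

INTERFACE

Orientations are given as a 3x3 rotation matrix whose columns are the frame's x, y, z axes.
In Python, from bench import bot, eyes, order gives the robot as it stands.
- The arm moves only by the tool servo_tool, never from a script. Its argument "targets" is one flat list of numbers, 7 for each row, row after row: the turn, a rotation vector about the tool's x, y, z in degrees, then the shift along the tool's x, y, z in cm, then the opening, from 0 (shut) to 1 (fully open). In form: [ax, ay, az, tx, ty, tz, claw, ax, ay, az, tx, ty, tz, claw, ...]. A call has 1 to 20 rows; each row is the pose to reach, as a shift and turn from the pose commanded when the call began, along the tool's axes at that moment; what a row does not reach only later rows make up. A row lasts 1/12 s, in which the tool goes at most 41.7 mm and 7.16 degrees, less where a joint would pass 70% of its speed; a pose out of reach is approached as far as the arm can. A call with a gripper value outside its range is refused whole. The fingers move at their own pace and stop on an object; "squeeze" is the grip in N (left out, the last holds). Time passes only in rows, so rows that repeat a pose let the fingers close. It gives the time, the measured TCP pose, the force and the opening at its end, in the units of the state.
- bot.observe(): the state, without advancing time (a new reading comes with each control period).
- eyes.snapshot(name): name is "scene" or "top" or "wrist"; returns (picture, depth): 420x560x3 uint8, blue, green, red; 420x560 float32, mm along the optical axis (not along the pixel's ray), 0 where there is no reading.
- eyes.get_calibration(name): a dict with "fovy" (degrees; the focal length in pixels is half the picture's height over the tangent of half this angle, whatever the lens; pixels are square), "cx", "cy" (the principal point, pixels), "k1" (the pictures are not rectified: a ray, as slopes to the right and down, at radius r is drawn at 1 + k1 r^2 times it, then the intrinsics apply), "R" (3x3) and "t" (3): a world point X has camera coordinates R X + t; the wrist camera has in their place "mount" (4x4, takes a point from camera to tool coordinates, whose origin is the TCP and whose axes are the tool frame's). Camera axes: x right, y down, z forward; pixel columns grow to the right and rows downward; lengths in mm; the calibration is good to about 2 mm. A picture is of the moment at which its call begins: read the wrist's pose just before it. get_calibration takes no time and is no camera call.
- order.close_job(): hands the job in, once; it reports no verdict.
Trained networks look in the newest picture that a camera, given by its name, has taken for a name from the list of things; names that differ only in an ending like _2 or _b are one class to them, and where a whole thing is asked for, a point or a joint stands for the part that bears it (a point fixed in the world has none). Each returns a list of dicts, best first, with "score" (0 to 1); they miss things now and then, are a little off and sometimes report something else, mostly with a low value. They report only what shows in the picture. A call takes as long as a camera call. They do not tell look-alikes from the thing itself.
- eyes.cut_out(camera, thing): "mask" (420x560 bool, what is visible of it) and "box" ([left, top, right, bottom] in pixels, round what is visible of it).
- eyes.spot_point(camera, thing): "pixel" ([column, row] in pixels: a listed point, or the origin of a listed thing).
The state is a dict: "clock": time; "joint_pos": joint angles; "qvel": joint speeds; "joint_torque": joint torques, N m; "tcp_pos": TCP position; "eef_rot": TCP orientation; "force": force on the tool from outside, world axes, zero at the start; "torque": the same for the moment, N m; "width": opening from 0.0 (shut) to 1.0 (fully open).
Only numpy, scipy, OpenCV 4.12 (cv2) and the standard library are available. Lean on these libraries where they do the work, as an engineer would, in place of code of your own. Each camera call takes 0.05 s, during which the arm holds its last target.

## Working session

There is one attempt and no reset: what is moved stays moved. The work goes in short steps, Python scripts to look and compute and a tool call to move; the robot and the scene stay as the last step left them, time stands still between calls to the robot, and variables do not carry over. Pictures are saved under pics/ and viewed, and the job is handed in when it is done.

Besides the shell and the picture viewer there is one more tool, called after "Request:" by a JSON object that holds its "api" and its "payload". servo_tool: Moves the arm, as the interface text tells. Its arguments: {"type":"object","properties":{"targets":{"type":"array","items":{"type":"number"}},"squeeze":{"type":"number"}},"required":["targets"]}

```bash
ls; mkdir -p pics; cat > h.py <<'E'
import numpy as np, cv2
from bench import bot, eyes, order
def snap(n,f=None):
    p,d=eyes.snapshot(n)
    if f: cv2.imwrite('pics/'+f,p)
    return p,d
def ray(n,px):
    c=eyes.get_calibration(n); f=210/np.tan(np.radians(c['fovy'])/2)
    u=np.array([(px[0]-c['cx'])/f,(px[1]-c['cy'])/f]); v=u.copy()
    for _ in range(30): v=u/(1+c['k1']*(v@v))
    return np.array([v[0],v[1],1.0]),c
def world(n,px,depth,st=None):
    r,c=ray(n,px); P=r*depth
    if 'R' in c: return np.array(c['R']).T@(P-np.array(c['t']))
    M=np.array(c['mount']); st=st or bot.observe()
    return np.array(st['eef_rot'])@(M[:3,:3]@P+M[:3,3])+np.array(st['tcp_pos'])
def onz(n,px,z,st=None):
    a=world(n,px,0.0,st); b=world(n,px,1000.,st); return a+(b-a)*(z-a[2])/(b[2]-a[2])
def proj(n,X,st=None):
    c=eyes.get_calibration(n); f=210/np.tan(np.radians(c['fovy'])/2)
    if 'R' in c: P=np.array(c['R'])@X+np.array(c['t'])
    else:
        M=np.array(c['mount']); st=st or bot.observe()
        P=M[:3,:3].T@(np.array(st['eef_rot']).T@(X-np.array(st['tcp_pos']))-M[:3,3])
    v=P[:2]/P[2]; v=v*(1+c['k1']*(v@v)); return v*f+[c['cx'],c['cy']],P[2]
E
python3 - <<'E'
from h import *
print(bot.observe())
for n in('scene','top','wrist'):
    p,d=snap(n,n+'0.png'); np.save(n+'0.npy',d); print(n,{k:np.round(v,3).tolist() for k,v in eyes.get_calibration(n).items()})
    for t in('press','feed_slot','lever_grip','strap_mid','strap_end','wide_strap_mid','hammer','oil_can','tin'):
        print(n,t,[(round(r['score'],2),np.round(r['pixel']).tolist()) for r in eyes.spot_point(n,t)])
E
```

```text
pics
{'clock': 0.0, 'joint_pos': array([ 1.11131610e+00,  3.09005673e-01,  1.63517787e+00, -9.37324099e-06,
        1.19971920e+00, -6.96913153e-02]), 'qvel': array([ 0.00160013,  0.00104814,  0.00198587, -0.00090257,  0.00211056,
       -0.00035396]), 'joint_torque': array([-1.06663429e-03, -4.15249729e+01, -2.76669341e+01, -2.75824123e-04,
        1.01080601e-02, -3.60603315e-05]), 'tcp_pos': array([237.12224255, 577.3074338 , 199.95088826]), 'eef_rot': array([[ 9.24990510e-01, -1.01665227e-03,  3.79988845e-01],
       [-3.79990174e-01, -2.07436360e-03,  9.24988197e-01],
       [-1.52156320e-04, -9.99997332e-01, -2.30508452e-03]]), 'force': array([ 0.88239846, -0.38555857,  0.49329078]), 'torque': array([ 0.07490528,  0.00697343, -0.02113393]), 'width': 0.9993465230171981}
scene {'fovy': 42.094, 'cx': 286.684, 'cy': 211.703, 'k1': 0.057, 'R': [[-0.804, 0.594, 0.002], [0.361, 0.492, -0.792], [-0.472, -0.636, -0.61]], 't': [372.059, -93.93, 2283.663]}
scene press [(0.55, [249.0, 210.0])]
scene feed_slot [(0.81, [246.0, 196.0])]
scene lever_grip [(0.49, [216.0, 144.0])]
scene strap_mi
[... 840 characters left out ...]

top strap_end [(0.91, [299.0, 247.0]), (0.81, [237.0, 100.0]), (0.77, [111.0, 294.0]), (0.68, [268.0, 300.0]), (0.41, [343.0, 169.0])]
top wide_strap_mid [(0.97, [280.0, 177.0]), (0.63, [344.0, 172.0])]
top hammer [(0.75, [165.0, 204.0])]
top oil_can [(0.82, [387.0, 151.0])]
top tin [(0.86, [342.0, 174.0])]
wrist {'fovy': 68.039, 'cx': 276.148, 'cy': 209.031, 'k1': 0.003, 'mount': [[-0.0, 0.947, 0.322, -83.006], [0.0, -0.322, 0.947, -173.007], [1.0, 0.0, -0.0, 1.67], [0.0, 0.0, 0.0, 1.0]]}
wrist press []
wrist feed_slot []
wrist lever_grip []
wrist strap_mid [(0.82, [56.0, 298.0])]
wrist strap_end [(0.86, [305.0, 213.0])]
wrist wide_strap_mid []
wrist hammer []
wrist oil_can []
wrist tin []
```

View pics/scene0.png

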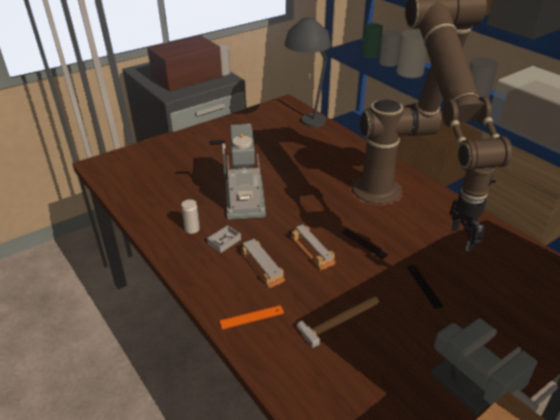

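View pics/top0.png

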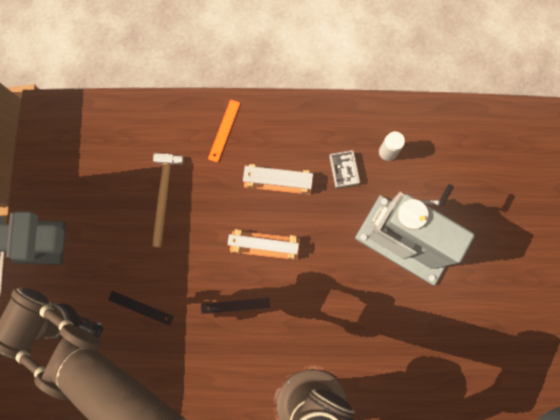

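View pics/wrist0.png

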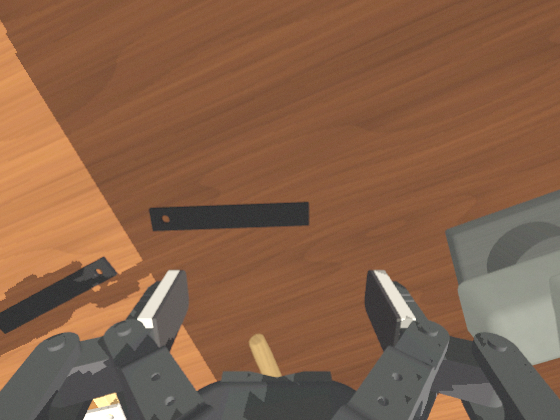

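```bash
python3 - <<'E'
from h import *
p=cv2.imread('pics/top0.png')
a=cv2.resize(p[150:290,210:350],None,fx=4,fy=4,interpolation=cv2.INTER_CUBIC)
cv2.imwrite('pics/c1.png',a)
a=cv2.resize(p[150:290,340:500],None,fx=5,fy=5,interpolation=cv2.INTER_CUBIC)[:600]
a=cv2.resize(p[170:290,340:490],None,fx=5,fy=5,interpolation=cv2.INTER_CUBIC)
cv2.imwrite('pics/c2.png',a)
p=cv2.imread('pics/scene0.png')
a=cv2.resize(p[110:230,200:300],None,fx=5,fy=5,interpolation=cv2.INTER_CUBIC)
cv2.imwrite('pics/c3.png',a)
E
```

```text
(no output)
```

View pics/c1.png

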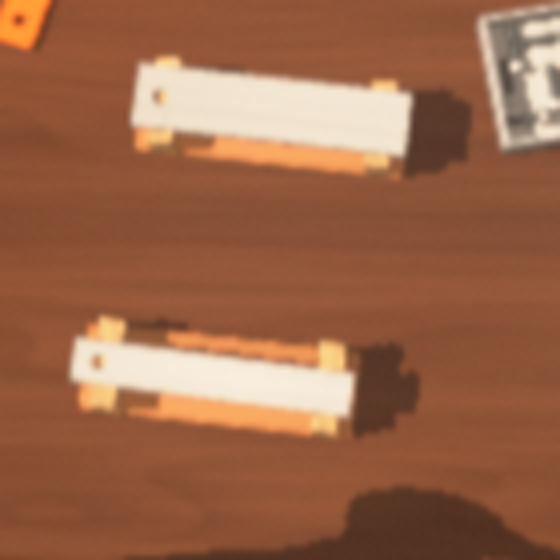

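View pics/c2.png

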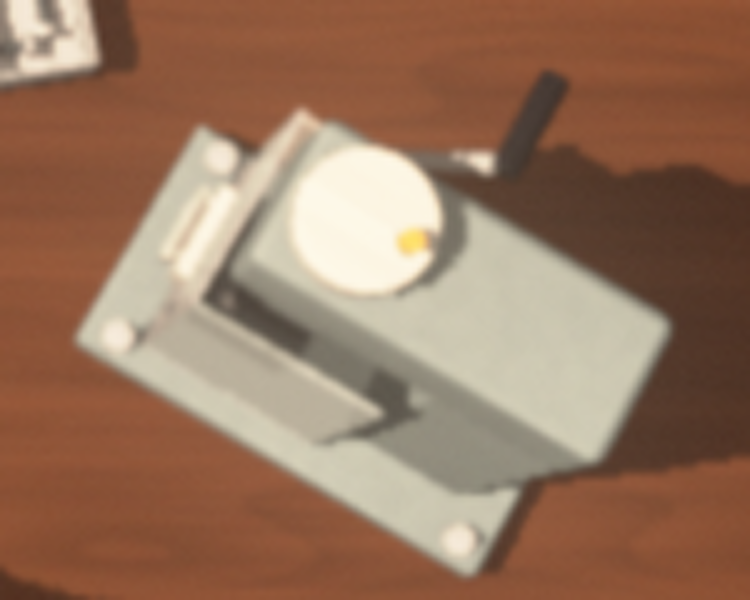

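View pics/c3.png

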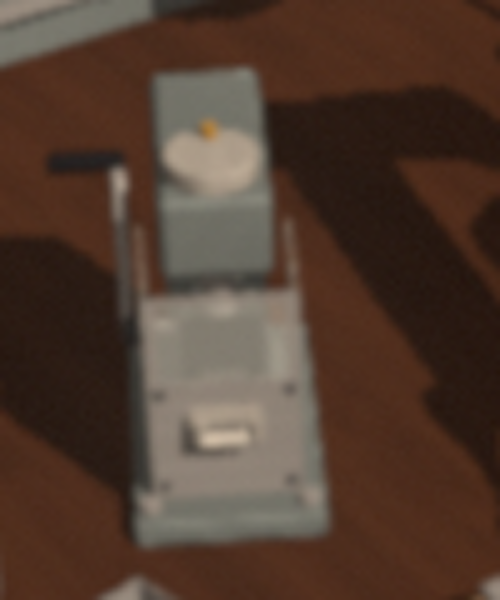

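```bash
cat > fit.py <<'E'
from h import *
from scipy.optimize import least_squares
def fitpose(obs,x0):
    # obs: (cam, local xyz, px)
    def T(p,l): 
        c,s=np.cos(p[2]),np.sin(p[2]); l=np.array(l,float)
        return np.array([p[0]+c*l[0]-s*l[1],p[1]+s*l[0]+c*l[1],l[2]])
    f=lambda p:np.concatenate([proj(n,T(p,l),st)[0]-px for n,l,px,st in obs])
    r=least_squares(f,x0,loss='soft_l1',x_scale=[10,10,.1]); return r.x,np.round(r.fun.reshape(-1,2),1)
E
python3 - <<'E'
from fit import *
t=lambda x,y:(340+x/5-.4,170+y/5-.4); s=lambda x,y:(200+x/5-.4,110+y/5-.4)
O=[('top',(-80,75,22),t(200,127)),('top',(-80,-75,22),t(78,340)),('top',(190,-75,22),t(470,570)),('top',(51,64,270),t(505,168)),('top',(51,122,270),t(558,80)),
('scene',(-80,75,22),s(135,525)),('scene',(-80,-75,22),s(327,515)),('scene',(51,122,270),s(50,162)),('scene',(51,64,270),s(122,160))]
a,r=fitpose([(n,l,np.array(p),None) for n,l,p in O],[400,-150,-2.1]); print(a,r.tolist())
for n in('top','scene'):
  q=[o for o in O if o[0]==n]; a,r=fitpose([(n,l,np.array(p),None) for n,l,p in q],[400,-150,-2.1]); print(n,a)
c=lambda x,y:(210+x/4-.4,150+y/4-.4)
O=[('top',(-100,15,48),c(77,338)),('top',(-100,-15,48),c(71,380)),('top',(100,15,48),c(355,374)),('top',(100,-15,48),c(349,416)),('top',(-82,0,48),c(97,361))]
a,r=fitpose([(n,l,np.array(p),None) for n,l,p in O],[400,100,-1.5]); print('strap',a,r.tolist())
d=np.load('top0.npy'); print(world('top',(262,244),d[244,262]), d[244,262], world('top',(280,172),d[172,280]))
for nm,px in (('can',(392,140)),('tin',(344,165))): print(nm,world('top',px,d[px[1],px[0]]))
E
```

```text
[ 503.96851487 -226.58901545   -2.10068183] [[0.2, -0.4], [-0.6, 0.1], [1.0, 1.8], [-0.4, 1.5], [-0.3, -0.4], [-0.5, 0.3], [-0.1, -0.1], [-1.2, 0.4], [-0.0, -0.0]]
top [ 505.08453429 -227.00703439   -2.09809163]
scene [ 502.07681522 -225.97358369   -2.11029518]
strap [454.99793711 145.95702894  -1.6853709 ] [[-0.0, 0.0], [-0.1, -0.2], [-0.2, 0.0], [-0.1, -0.1], [0.4, 0.2]]
[454.43869364 147.84858969  47.48481568] 1466.6205 [666.27746539 100.4197997   48.26180239]
can [ 746.78066184 -216.14047151  119.26361215]
tin [702.84103858 -91.39969466   2.67755659]
```

Top picture: two cradled bare-steel straps. The one at (278,178) is the wide one (about 46 mm). The one at (263,244) is the narrow one (about 30 mm by 200 mm, fit residual below 0.5 px). Its hole is at the left end (234,240), so the plain end faces the press. The black ones at (235,305) and (140,307) and the orange one at (224,130) are look-alikes. The press is at (504,-227) with yaw -2.10, and the lever grip is at about (445,195).

```bash
cat >> h.py <<'E'
from scipy.spatial.transform import Rotation as Ro
def Rdown(yaw): # tool x along yaw, y down
    c,s=np.cos(yaw),np.sin(yaw); return np.array([[c,0,-s],[s,0,c],[0,-1,0]])
PR=[504.0,-226.6,-2.10]
def pw(x,y,z,P=None):
    P=P or PR; c,s=np.cos(P[2]),np.sin(P[2]); return np.array([P[0]+c*x-s*y,P[1]+s*x+c*y,z])
def plan(pos,R,base=None):
    if base is None:
        st=bot.observe(); base=(np.array(st['tcp_pos']),np.array(st['eef_rot']))
    b,B=base
    rv=Ro.from_matrix(B.T@R).as_rotvec(degrees=True); sh=B.T@(np.array(pos)-b)/10
    print('rot',np.round(rv,1),'shift cm',np.round(sh,2),'rows',np.ceil(max(np.linalg.norm(rv)/7.16,np.linalg.norm(sh)*10/41.7))); return pos,R
E
python3 - <<'E'
from h import *
st=bot.observe(); 
b=(np.array([237.5,578.1,201.2]),np.array(st['eef_rot']))
print('R',Ro.from_matrix(b[1]).as_euler('ZYX',degrees=True))
a=plan((420,150,400),Rdown(-1.685),b)
plan((480,60,400),Rdown(-1.9),a)
b=plan(pw(88,98,400),Rdown(-2.1),a)
plan(pw(88,98,250),Rdown(-2.1),b); print(pw(88,98,250))
E
```

```text
R [-2.23323049e+01  6.45407332e-04 -9.00023180e+01]
rot [ 0.  74.2  0. ] shift cm [ 33.15 -19.88 -32.67] rows 13.0
rot [ 0.  12.3  0. ] shift cm [8.26 0.   6.99] rows 3.0
rot [ 0.  23.8  0. ] shift cm [48.46  0.   18.06] rows 13.0
rot [0. 0. 0.] shift cm [ 0. 15.  0.] rows 4.0
[ 544.16806073 -352.03734252  250.        ]
```

Request:
{"api": "servo_tool", "payload": {"targets": [0,4,0,1,-1.5,-1,0.5,0,10,0,4,-4,-3.5,0,0,16,0,7,-6.5,-6.5,0,0,22,0,9.5,-9,-9.5,0,0,28,0,12,-11,-12,0,0,34,0,14.5,-13,-14.5,0,0,40,0,17,-15,-17,0,0,46,0,19.5,-16.5,-19.5,0,0,52,0,22,-18,-22,0,0,58,0,24.5,-19,-24.5,0,0,63,0,27,-20,-27,0,0,67,0,29.5,-20,-29,0,0,71,0,31.5,-20,-31,0,0,74,0,33,-20,-32.5,0,0,74,0,33,-20,-32.5,0]}}

```text
clock: 2.75
tcp_pos: [420.5, 148.8, 401.4]
eef_rot: [[-0.117, 0.001, 0.993], [-0.993, -0.002, -0.117], [0.002, -1.0, 0.001]]
force: [0.0, -0.2, -0.7]
width: -0.003
```

```bash
python3 - <<'E'
from h import *
st=bot.observe(); print(st['clock'],st['tcp_pos'],st['joint_pos'],st['width'])
p,d=snap('wrist','w1.png'); np.save('w1.npy',d)
plan(pw(88,98,400),Rdown(-2.1))
E
```

```text
2.75 [420.49129287 148.76371053 401.35817952] [ 0.24413039 -0.17204907  1.75012083 -0.00226112  1.56281277  0.36100788] -0.002783466641526907
rot [-0.  23.8 -0. ] shift cm [48.52  0.13 18.08] rows 13.0
```

View pics/w1.png

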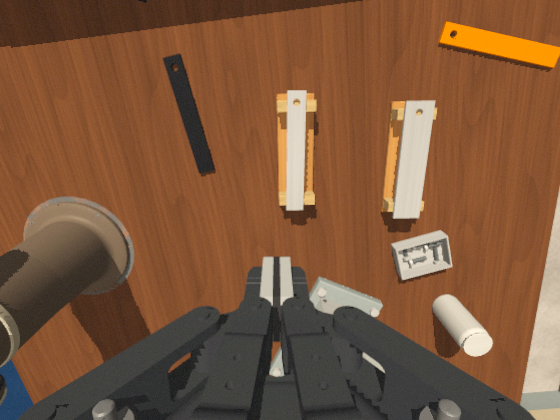

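The wrist view shows the narrow strap in its cradle at (296,150), hole at the top and plain end towards the press. The wide strap is at (415,155), and the tin and can are on the right.

Request:
{"api": "servo_tool", "payload": {"targets": [0,2,0,2,0,0.7,0,0,4,0,5,0,1.9,0,0,6,0,9,0,3.3,0,0,8,0,13,0,4.8,0,0,10,0,17,0,6.3,0,0,12,0,21,0,7.8,0,0,14,0,25,0,9.3,0,0,16,0,29,0,10.8,0,0,18,0,33,0,12.3,0,0,20,0,37,0,13.8,0,0,22,0,41,0,15.3,0,0,23,0,44.5,0,16.6,0,0,24,0,47,0,17.5,0,0,24,0,48.5,0,18.1,0,0,24,0,48.5,0,18.1,0]}}

```text
clock: 4.05
tcp_pos: [546.4, -352.2, 399.3]
eef_rot: [[-0.506, -0.001, 0.862], [-0.862, 0.0, -0.506], [0.0, -1.0, -0.001]]
force: [-0.3, 0.8, -0.8]
width: -0.002
```

```bash
python3 - <<'E'
from h import *
st=bot.observe(); print(st['clock'],st['tcp_pos'],st['joint_pos'],st['force'])
p,d=snap('wrist','w2.png'); np.save('w2.npy',d)
p2,d=snap('top','t2.png'); np.save('t2.npy',d)
cv2.imwrite('pics/c4.png',np.hstack([p[:, :400],cv2.resize(p2[150:290,340:473],(400,420))]))
plan(pw(88,98,250),Rdown(-2.1))
for l in((51,64,270),(51,122,270),(-80,75,22),(-80,-75,22)): print(proj('wrist',pw(*l),st)[0])
E
```

```text
4.05 [ 546.42614747 -352.24812498  399.31685761] [-6.39286507e-01  2.56907070e-01  1.30851704e+00 -5.07606245e-04
  1.57741094e+00 -1.08378564e-01] [-0.2932264   0.8438682  -0.84949595]
rot [ 0.1  0.  -0.1] shift cm [ 0.39 15.04  0.02] rows 4.0
[239.3796165  155.94759049]
[299.16133516 155.87355673]
[260.76515536  47.9444186 ]
[166.29315211  48.07650776]
```

View pics/c4.png

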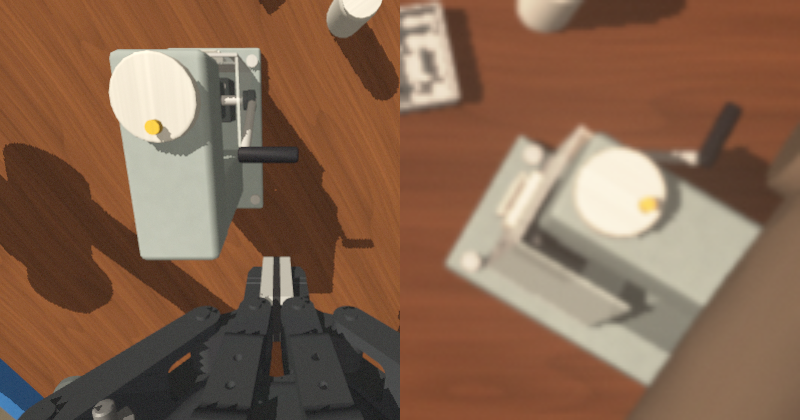

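The grip shows at (239–298,155), and I predicted (239–299,156). The press pose is confirmed. Descending behind the grip.

Request:
{"api": "servo_tool", "payload": {"targets": [0,0,0,0.3,2,0,0,0,0,0,0.3,6,0,0,0,0,0,0.3,10,0,0,0,0,0,0.3,13,0,0,0,0,0,0.3,14.8,0,0,0,0,0,0.3,15,0,0,0,0,0,0.3,15,0,0]}}

```text
clock: 4.73
tcp_pos: [543.8, -350.0, 250.3]
eef_rot: [[-0.503, -0.002, 0.864], [-0.864, 0.002, -0.503], [-0.001, -1.0, -0.003]]
force: [-0.8, -0.0, 0.9]
width: -0.0
```

```bash
python3 - <<'E'
from h import *
st=bot.observe(); print(st['clock'],st['tcp_pos'],st['force'])
snap('wrist','w3.png')
R=Rdown(-2.1); print(R.T@(st['tcp_pos']-pw(0,0,0)))
E
```

```text
4.7333 [ 543.84101427 -350.01842823  250.27817076] [-0.76834556 -0.00814803  0.87972581]
[  86.42236241 -250.27817076   96.69844942]
```

View pics/w3.png

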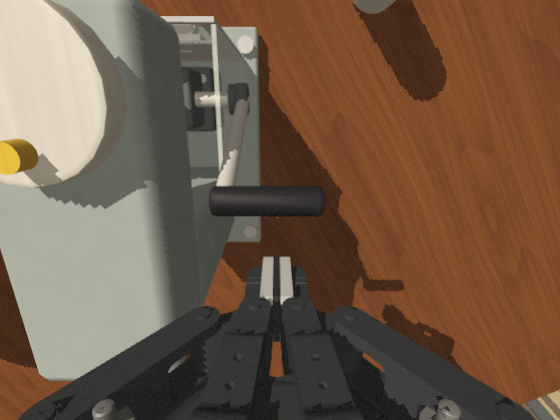

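The fingertips at (277,262) are behind the grip at (267,201) and clear of the rod. Pushing now.

Request:
{"api": "servo_tool", "payload": {"targets": [0,0,0,-1,0,0,0,0,0,0,-2,0,0,0,0,0,0,-3,0,0,0,0,0,0,-4,0,0,0,0,0,0,-5,0,0,0,0,0,0,-6,0,0,0,0,0,0,-7,0,0,0,0,0,0,-8,0,0,0,0,0,0,-9,0,0,0,0,0,0,-10,0,0,0,0,0,0,-10.8,0,0,0,0,0,0,-11.4,0,0,0,0,0,0,-11.4,0,0,0]}}

```text
clock: 5.87
tcp_pos: [602.4, -252.9, 251.2]
eef_rot: [[-0.504, 0.0, 0.864], [-0.864, 0.0, -0.504], [-0.0, -1.0, 0.0]]
force: [-1.3, -0.6, 0.2]
width: 0.001
```

```bash
python3 - <<'E'
from h import *
st=bot.observe(); print(st['clock'],st['tcp_pos'],st['force'])
p,d=snap('wrist','w4.png')
R=Rdown(-2.1); print(R.T@(st['tcp_pos']-pw(0,0,0)),R.T@st['force'])
E
```

```text
5.8667 [ 602.42777808 -252.87069155  251.16366717] [-1.27260567 -0.62493907  0.1785171 ]
[ -27.01377333 -251.16366717   98.22643627] [ 1.18192327 -0.1785171  -0.78302708]
```

View pics/w4.png

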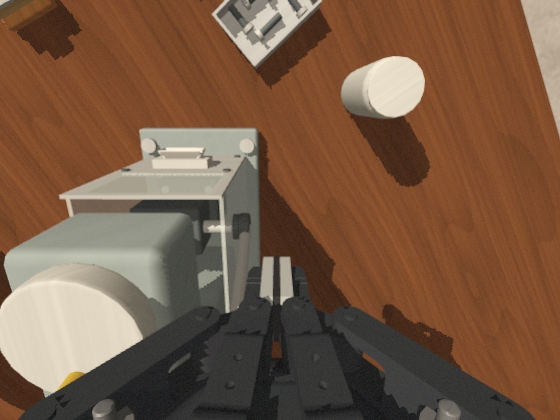

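```bash
python3 - <<'E'
from h import *
p,d=snap('scene','s4.png')
q,d=snap('top','t4.png')
cv2.imwrite('pics/c5.png',np.hstack([cv2.resize(p[90:230,180:313],(400,420),interpolation=2),cv2.resize(q[150:290,340:473],(400,420),interpolation=2)]))
for l in((51,64,270),(51,122,270),(-51,64,270),(-51,122,270)): print(proj('scene',pw(*l))[0],proj('wrist',pw(*l))[0])
E
```

```text
[223.95401828 141.5921018 ] [222.5492877  370.51670696]
[208.42953853 142.3714646 ] [313.76818503 370.54621143]
[224.44270547 155.86765514] [211.86503747 220.65665559]
[208.29330225 156.72019436] [321.23183507 220.66835721]
```

View pics/c5.png

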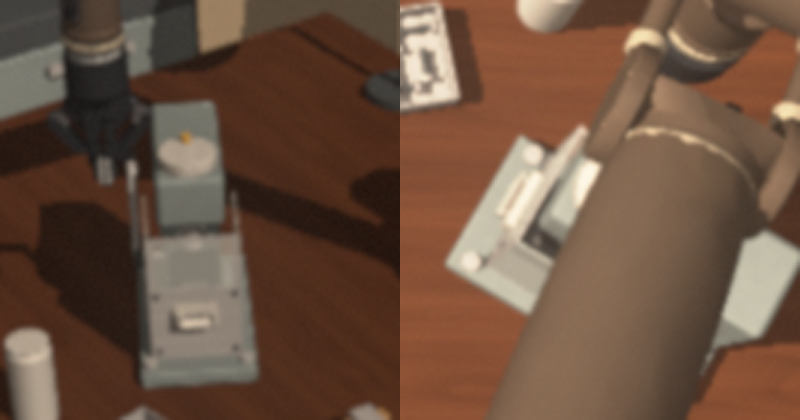

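```bash
python3 - <<'E'
from h import *
p=cv2.imread('pics/w4.png'); q=cv2.imread('pics/s4.png')
a=cv2.resize(p[210:400,200:360],None,fx=2.5,fy=2.5,interpolation=2); a=np.clip(a.astype(float)*2.2,0,255).astype(np.uint8)
b=cv2.resize(q[110:190,190:257],(400,475),interpolation=2); b=np.clip(b.astype(float)*2,0,255).astype(np.uint8)
cv2.imwrite('pics/c6.png',np.hstack([a,b]))
for v in(0.0,.2,.4,.6,.8):
    x=130*np.sin(.4-v);z=150+130*np.cos(.4-v)
    print(v,proj('scene',pw(x,70,z))[0],proj('wrist',pw(x,93,z))[0],proj('wrist',pw(x,70,z))[0])
print(proj('wrist',pw(0,70,150))[0],proj('scene',pw(0,70,150))[0])
E
```

```text
0.0 [222.35881381 141.78406198] [268.16164921 369.72415717] [232.01448952 369.71939359]
0.2 [222.3136062  143.36704015] [267.48361036 347.38749281] [228.32422471 347.38333689]
0.4 [222.36931743 146.32839693] [266.93391203 313.34297599] [225.32601397 313.33922466]
0.6 [222.52643864 150.58014138] [266.60648409 269.68255676] [223.53067838 269.67883544]
0.8 [222.78022693 155.96307155] [266.56724224 221.1445756 ] [223.29801428 221.14066354]
[246.60895882 225.49431571] [224.76289198 175.72951805]
```

View pics/c6.png

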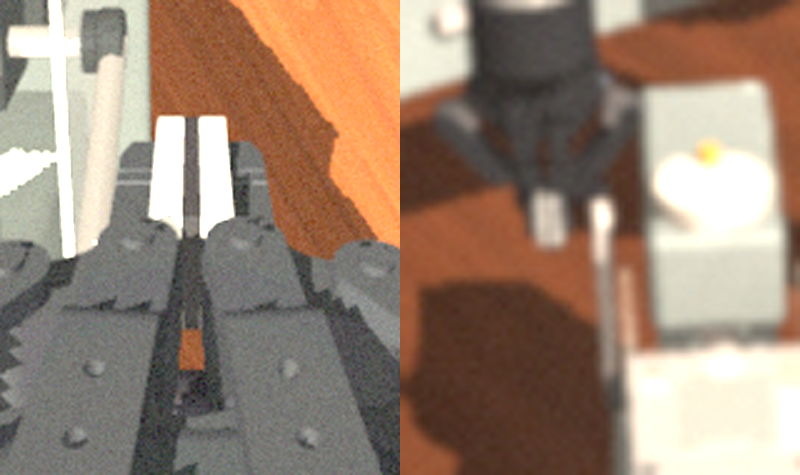

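The force is only about 1 N and the grip is not ahead of the fingers, so the push did not carry the lever. Lifting clear to see what happened.

Request:
{"api": "servo_tool", "payload": {"targets": [0,0,0,0,-1,0,0,0,0,0,0,-4,0,0,0,0,0,0,-8,0,0,0,0,0,3,-12,0,0,0,0,0,6,-13,0,0,0,0,0,9,-13,0,0,0,0,0,11,-13,0,0,0,0,0,11,-13,0,0]}}

```text
clock: 6.68
tcp_pos: [543.7, -353.6, 383.0]
eef_rot: [[-0.51, 0.0, 0.86], [-0.86, -0.004, -0.51], [0.003, -1.0, 0.002]]
force: [-0.1, 0.2, -0.5]
width: -0.002
```

```bash
python3 - <<'E'
from h import *
st=bot.observe(); print(st['clock'],st['tcp_pos'],st['force'])
p,d=snap('wrist','w5.png'); np.save('w5.npy',d)
for v in(0.0,.2,.4,.8):
    x=130*np.sin(.4-v);z=150+130*np.cos(.4-v)
    print(v,proj('wrist',pw(x,64,z))[0],proj('wrist',pw(x,122,z))[0])
E
```

```text
6.6833 [ 543.73309458 -353.56743239  383.02068266] [-0.0836819   0.15475386 -0.47727683]
0.0 [238.84742655 158.5018851 ] [301.97471478 158.22536127]
0.2 [236.6204645  131.51279266] [303.31993983 131.21706468]
0.4 [234.83783826  99.99933205] [304.32509688  99.68695302]
0.8 [233.44880825  34.04280845] [304.80890424  33.71271567]
```

View pics/w5.png

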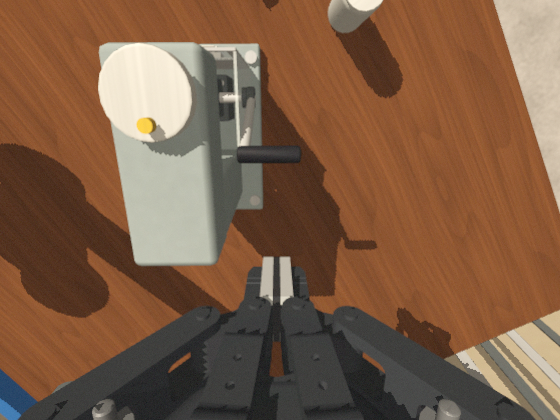

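```bash
python3 - <<'E'
from h import *
st=bot.observe(); d=np.load('w5.npy'); R=Rdown(-2.1)
for px in((250,154),(270,154),(290,154),(250,86),(150,220),(270,275),(285,275),(285,265)):
    X=world('wrist',px,d[px[1],px[0]]); print(px,d[px[1],px[0]],np.round(X),np.round(R.T@(X-pw(0,0,0))))
print(proj('wrist',st['tcp_pos']), proj('wrist',st['tcp_pos']+[0,0,19]))
E
```

```text
(250, 154) 278.59988 [ 546. -304.  276.] [  46. -276.   75.]
(270, 154) 278.09225 [ 561. -313.  276.] [  46. -276.   93.]
(290, 154) 278.6311 [ 576. -322.  276.] [  46. -276.  111.]
(250, 86) 373.88138 [ 571. -246.  154.] [ -17. -154.   67.]
(150, 220) 289.15784 [ 435. -307.  285.] [ 105. -285.  -19.]
(270, 275) 138.09357 [ 549. -339.  434.] [  75. -434.   95.]
(285, 275) 137.2981 [ 555. -342.  435.] [  74. -435.  102.]
(285, 265) 146.6441 [ 555. -343.  425.] [  75. -425.  102.]
(array([276.46857446, 248.71580425]), np.float64(191.12931969178982)) (array([276.5250021 , 263.88031296]), np.float64(173.15042981646252))
```

```bash
python3 - <<'E'
from h import *
print([a for a in dir(bot) if a[0]!='_'], bot.pinch_z)
st=bot.observe(); d=np.load('w5.npy'); R=np.array(st['eef_rot'])
for r in range(250,310,4):
    for c in (270,285):
        X=world('wrist',(c,r),d[r,c]); print((c,r),round(float(d[r,c])),np.round(R.T@(X-st['tcp_pos'])),end=' ')
    print()
d=np.load('wrist0.npy')
for px in((180,280),(380,280),(170,300)): print(px,d[px[1],px[0]])
E
```

```text
['IKError', 'observe', 'pinch_z'] 18.700000000000003
(270, 250) 617 [191. 384. -13.] (285, 250) 614 [190. 382.  17.] 
(270, 254) 617 [199. 382. -13.] (285, 254) 618 [200. 383.  17.] 
(270, 258) 153 [-13. -36.  -3.] (285, 258) 154 [-12. -35.   4.] 
(270, 262) 150 [-12. -39.  -3.] (285, 262) 150 [-12. -40.   4.] 
(270, 266) 147 [-12. -43.  -3.] (285, 266) 146 [-12. -44.   4.] 
(270, 270) 142 [-13. -47.  -3.] (285, 270) 141 [-13. -49.   4.] 
(270, 274) 140 [-12. -50.  -3.] (285, 274) 139 [-13. -51.   4.] 
(270, 278) 136 [-12. -54.  -3.] (285, 278) 135 [-13. -55.   4.] 
(270, 282) 133 [-12. -57.  -3.] (285, 282) 132 [-13. -58.   4.] 
(270, 286) 130 [-13. -61.  -3.] (285, 286) 131 [-12. -59.   4.] 
(270, 290) 129 [-12. -62.  -3.] (285, 290) 127 [-12. -63.   3.] 
(270, 294) 124 [-13. -66.  -3.] (285, 294) 124 [-13. -66.   3.] 
(270, 298) 124 [-11. -67.  -3.] (285, 298) 123 [-12. -68.   3.] 
(270, 302) 124 [-10. -67.  -3.] (285, 302) 117 [-14. -73.   3.] 
(270, 306) 116 [-13. -75.  -2.] (285, 306) 115 [-14. -76.   3.] 
(180, 280) 137.73497
(380, 280) 134.7902
(170, 300) 125.46952
```

```bash
python3 - <<'E'
from h import *
for z in(251,285): print(z,proj('scene',np.array([602.4,-252.9,z]))[0])
p,d=eyes.snapshot('scene'); cv2.imwrite('pics/s6.png',p); st=bot.observe()
for dz in(0,34): print(dz,proj('scene',st['tcp_pos']+[0,0,dz])[0])
cv2.imwrite('pics/c7.png',np.clip(cv2.resize(p[60:190,170:270],None,fx=4.5,fy=4.5,interpolation=2)*1.8,0,255))
E
```

```text
251 [215.30838784 157.33987869]
285 [214.57163002 149.3492027 ]
0 [212.35075325 110.80353703]
34 [211.57384783 102.32626575][ WARN:0@1.346] global loadsave.cpp:1063 imwrite_ Unsupported depth image for selected encoder is fallbacked to CV_8U.
```

View pics/c7.png

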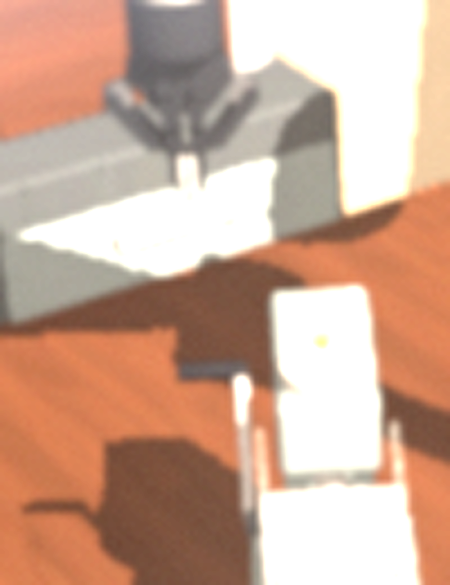

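Both cameras put the visible fingertips about 34 mm short of the reported TCP: scene tip at (211,102), which matches dz=34. So the fingers passed just over the grip. I'll take the real tip at TCP−34 mm and the grasp point at about TCP−52 mm, and retry lower.

```bash
python3 - <<'E'
from h import *
plan(pw(86,102,216),Rdown(-2.1))
E
```

```text
rot [-0.  -0.2 -0. ] shift cm [ 0.06 16.59  0.37] rows 4.0
```

Request:
{"api": "servo_tool", "payload": {"targets": [0,0,0,0,2,0.1,0,0,0,0,0,6,0.3,0,0,0,0,0,10,0.4,0,0,0,0,0,13.5,0.4,0,0,0,0,0,16,0.4,0,0,0,0,0,16.6,0.4,0,0,0,0,0,16.6,0.4,0]}}

```text
clock: 7.37
tcp_pos: [548.5, -348.9, 212.2]
eef_rot: [[-0.504, -0.005, 0.864], [-0.864, 0.004, -0.504], [-0.001, -1.0, -0.006]]
force: [0.5, 0.3, 2.0]
width: -0.001
```

Request:
{"api": "servo_tool", "payload": {"targets": [0,0,0,-1,0,0,0,0,0,0,-2,0,0,0,0,0,0,-3,0,0,0,0,0,0,-4,0,0,0,0,0,0,-5,0,0,0,0,0,0,-6,0,0,0]}}

```text
clock: 7.87
tcp_pos: [581.7, -299.8, 218.1]
eef_rot: [[-0.505, 0.004, 0.863], [-0.863, -0.004, -0.505], [0.001, -1.0, 0.005]]
force: [-1.3, -4.1, 3.8]
width: 0.004
```

```bash
python3 - <<'E'
from h import *
st=bot.observe(); R=Rdown(-2.1); print(st['clock'],R.T@(st['tcp_pos']-pw(0,0,0)),R.T@st['force'])
snap('wrist','w7.png')
E
```

```text
7.8667 [  23.91985067 -218.05444143  104.04968189] [ 4.19368029 -3.79820795  0.95713993]
```

View pics/w7.png

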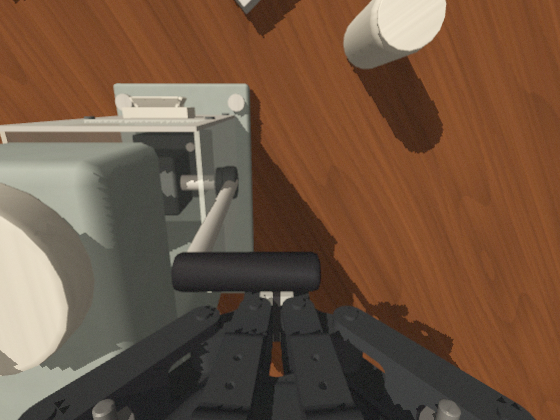

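The grip now rides ahead of the fingers at (247,271) with about 4 N on it. Continuing to the stop.

Request:
{"api": "servo_tool", "payload": {"targets": [0,0,0,-1,0,0,0,0,0,0,-2,0,0,0,0,0,0,-3,0,0,0,0,0,0,-4,0,0,0,0,0,0,-4.8,0,0,0,0,0,0,-5.4,0,0,0,0,0,0,-5.8,0,0,0,0,0,0,-5.8,0,0,0]}}

```text
clock: 8.58
tcp_pos: [606.6, -250.2, 211.7]
eef_rot: [[-0.504, -0.008, 0.864], [-0.864, -0.003, -0.504], [0.006, -1.0, -0.005]]
force: [-2.1, -9.1, -5.1]
width: -0.005
```

```bash
python3 - <<'E'
from h import *
st=bot.observe(); R=Rdown(-2.1); print(st['clock'],R.T@(st['tcp_pos']-pw(0,0,0)),R.T@st['force'])
snap('wrist','w8.png')
E
```

```text
8.5833 [ -31.41786758 -211.73162679  100.51036403] [8.96012806 5.07915497 2.78504485]
```

View pics/w8.png

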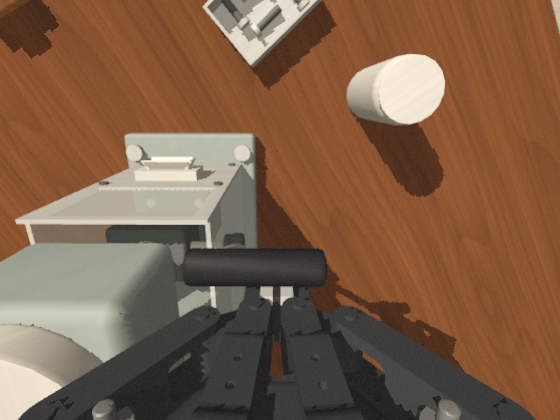

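Request:
{"api": "servo_tool", "payload": {"targets": [0,0,0,-0.4,0,0,0,0,0,0,-0.8,0,0,0,0,0,0,-0.8,0,0,0,0,0,0,-0.8,0,0,0]}}

```text
clock: 8.97
tcp_pos: [606.7, -249.9, 211.5]
eef_rot: [[-0.505, -0.014, 0.863], [-0.863, -0.012, -0.505], [0.018, -1.0, -0.006]]
force: [-10.3, -21.0, -4.4]
width: -0.006
```

```bash
python3 - <<'E'
from h import *
st=bot.observe(); R=Rdown(-2.1); print(st['clock'],R.T@(st['tcp_pos']-pw(0,0,0)),R.T@st['force'])
E
```

```text
8.9667 [ -31.79269002 -211.53745813  100.43661516] [23.3443347   4.44505824  1.66695871]
```

Hard stop: the force rose to 23 N with no further travel. Letting the lever return by backing off, then lifting.

Request:
{"api": "servo_tool", "payload": {"targets": [0,0,0,1,0,0,0,0,0,0,3,0,0,0,0,0,0,5,0,0,0,0,0,0,7,0,0,0,0,0,0,9,0,0,0,0,0,0,11,0,0,0,0,0,0,12.5,0,0,0,0,0,0,13.5,0,0,0,0,0,0,13.5,-2,0,0,0,0,0,13.5,-5,0,0,0,0,0,13.5,-9,0,0,0,0,0,13.5,-13,0,0,0,0,0,13.5,-17,0,0,0,0,0,13.5,-19.5,0,0,0,0,0,13.5,-20,0,0]}}

```text
clock: 10.22
tcp_pos: [547.8, -358.7, 422.9]
eef_rot: [[-0.504, 0.01, 0.864], [-0.864, -0.005, -0.504], [-0.001, -1.0, 0.012]]
force: [-0.1, 0.8, 1.4]
width: 0.002
```

```bash
python3 - <<'E'
from h import *
st=bot.observe(); R=Rdown(-2.1); print(st['clock'],R.T@(st['tcp_pos']-pw(0,0,0)),st['force'],st['joint_pos'])
snap('wrist','w9.png')
print(proj('wrist',pw(51,64,270))[0],proj('wrist',pw(51,122,270))[0])
# refine strap using w1 at its pose
a=plan(pw(-20,60,420),Rdown(-1.9))
b=plan((462,180,200),Rdown(-1.685),a)
E
```

```text
10.2167 [  91.97178031 -422.90267905  104.47474028] [-0.13554133  0.7939371   1.41280011] [-0.64743104  0.25524242  1.26587825  0.00210628  1.60907039 -0.11942862]
[236.27884104 147.80356733] [292.58894512 147.81667888]
rot [ -0.5 -11.4   0. ] shift cm [-11.21   0.05  -4.39] rows 3.0
rot [  0.  -12.3   0. ] shift cm [-36.35  22.   -23.4 ] rows 12.0
```

View pics/w9.png

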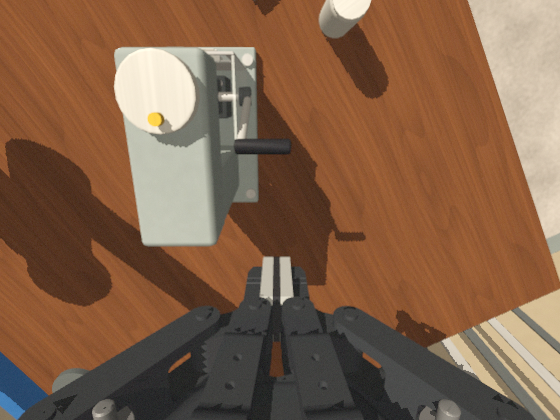

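The lever is back at rest: grip at (235–292,147), predicted (236–293,148). Now to above the narrow strap.

```bash
python3 - <<'E'
from h import *
plan((458.4,175.8,170),Rdown(-1.685))
E
```

```text
rot [ -0.5 -23.7   0.1] shift cm [-41.66  24.8  -34.83] rows 15.0
```

Request:
{"api": "servo_tool", "payload": {"targets": [0,-1,0,-2,0,-1.5,0,0,-2,0,-4.5,0,-3.8,0,0,-4,0,-7,0,-6,0,0,-6,0,-10,0,-8.5,0,0,-8,0,-13,0,-11,0,0,-10,0,-16,1,-13.5,0.5,0,-12,0,-19,3,-16,1,0,-14,0,-22,5,-18.5,1,0,-16,0,-25,7.5,-21,1,0,-18,0,-28,10,-23.5,1,0,-20,0,-31,13,-26,1,0,-22,0,-34,16,-28.5,1,0,-23,0,-37,19,-31,1,0,-23.7,0,-39.5,22,-33,1,-0.5,-23.7,0,-41.2,24,-34.4,1,-0.5,-23.7,0,-41.7,24.8,-34.8,1,-0.5,-23.7,0,-41.7,24.8,-34.8,1]}}

```text
clock: 11.68
tcp_pos: [447.5, 179.6, 159.5]
eef_rot: [[-0.111, -0.023, 0.994], [-0.994, 0.002, -0.111], [0.001, -1.0, -0.024]]
force: [-1.5, -0.7, -1.6]
width: 0.999
```

```bash
python3 - <<'E'
from h import *
st=bot.observe(); print(st['clock'],st['tcp_pos'],st['joint_pos'],st['width'],st['force'],st['eef_rot'])
p,d=snap('wrist','w10.png'); np.save('w10.npy',d)
c,s=np.cos(-1.685),np.sin(-1.685)
for l in((-100,15),(-100,-15),(100,15),(100,-15),(-82,0)): print(l,proj('wrist',np.array([455+c*l[0]-s*l[1],146+s*l[0]+c*l[1],48]))[0])
E
```

```text
11.6833 [447.46376019 179.64490022 159.4593155 ] [0.28541532 0.0934592  1.98386901 0.00940494 1.08631662 0.39252673] 0.9993614788873357 [-1.45802597 -0.65149077 -1.64307979] [[-1.11342232e-01 -2.34833627e-02  9.93504625e-01]
 [-9.93781765e-01  1.78271314e-03 -1.11331153e-01]
 [ 8.43296092e-04 -9.99722638e-01 -2.35358289e-02]]
(-100, 15) [305.46359542 121.79586905]
(-100, -15) [271.66218167 121.65885786]
(100, 15) [299.37359832 311.1008079 ]
(100, -15) [271.99893277 310.68109777]
(-82, 0) [288.2319887  142.31897095]
```

View pics/w10.png

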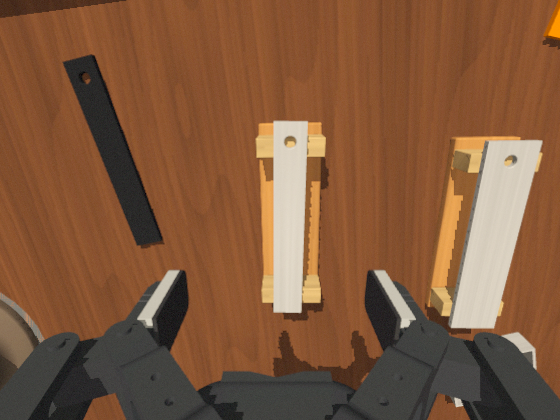

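Request:
{"api": "servo_tool", "payload": {"targets": [0,0,0,0,0,0,1,0,0,0,0,0,0,1,0,0,0,0,0,0,1]}}

```text
clock: 11.98
tcp_pos: [456.4, 176.3, 168.2]
eef_rot: [[-0.117, -0.006, 0.993], [-0.993, 0.003, -0.117], [-0.003, -1.0, -0.006]]
force: [-0.1, -0.8, 0.1]
width: 0.999
```

```bash
python3 - <<'E'
from h import *
st=bot.observe(); print(st['clock'],st['tcp_pos'],st['width'],st['eef_rot'].round(4).tolist())
p,d=snap('wrist','w11.png'); np.save('w11.npy',d)
cv2.imwrite('pics/c8.png',cv2.resize(p[105:325,245:345],None,fx=2.7,fy=2.7,interpolation=2))
for t in('strap_mid','strap_end'): print(t,[(round(r['score'],2),np.round(r['pixel'],1).tolist()) for r in eyes.spot_point('wrist',t)])
m=eyes.cut_out('wrist','strap_mid')
for r in m: print(r['score'],r['box'])
# white strap edges
for row in (160,200,240,300):
    g=p[row,255:330].astype(int).min(1); print(row,[int(255+i) for i in np.where(g>120)[0]][:1],[int(255+i) for i in np.where(g>120)[0]][-1:])
g=p[:,288].astype(int).min(1); w=np.where(g[100:330]>120)[0]+100; print(w.min(),w.max())
E
```

```text
11.9833 [456.35793575 176.28637294 168.23619991] 0.9985052182823074 [[-0.1168, -0.0062, 0.9931], [-0.9932, 0.0033, -0.1168], [-0.0025, -1.0, -0.0065]]
strap_mid [(0.69, [279.2, 219.0]), (0.64, [110.1, 157.1])]
strap_end [(0.68, [278.3, 301.8]), (0.61, [141.1, 237.1]), (0.4, [472.2, 238.2])]
0.84 [51.6, 56.2, 155.4, 242.1]
0.83 [516.9, 0.0, 557.9, 44.8]
0.73 [263.1, 122.4, 297.3, 304.8]
160 [262] [293]
200 [262] [292]
240 [263] [292]
300 [264] [291]
118 305
```

View pics/c8.png

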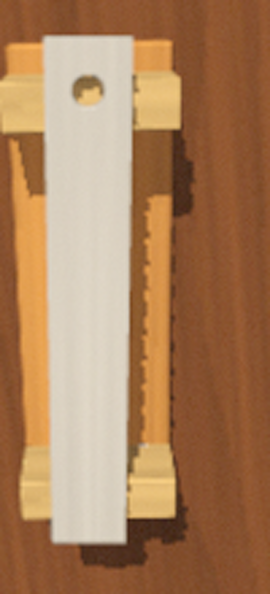

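```bash
python3 - <<'E'
from fit import *
st=bot.observe()
c=lambda x,y:np.array((245+x/2.7-.3,105+y/2.7-.3))
O=[('wrist',(-100,15,48),c(132,36)),('wrist',(-100,-15,48),c(44,36)),('wrist',(100,15,48),c(127,541)),('wrist',(100,-15,48),c(52,543)),('wrist',(-82,0,48),c(88,90))]
a,r=fitpose([(n,l,p,st) for n,l,p in O],[455,146,-1.685]); print(a,r.tolist())
np.save('strap.npy',a)
cc,ss=np.cos(a[2]),np.sin(a[2])
X=np.array([a[0]-35*cc,a[1]-35*ss,0])
for z in (60,-7): plan((X[0],X[1],z),Rdown(a[2]))
# finger tips when open: depth profile
d=np.load('w11.npy');R=st['eef_rot']
for px in((175,275),(172,285),(380,275),(384,285),(165,300),(395,300)):
    print(px,np.round(R.T@(world('wrist',px,d[px[1],px[0]],st)-st['tcp_pos'])))
E
```

```text
[453.97839106 148.44570652  -1.68344463] [[0.2, -0.1], [-0.3, 0.0], [-0.4, 0.3], [0.4, -0.5], [0.0, 0.2]]
rot [ 0.4 -0.3 -0.1] shift cm [-0.68 10.82  0.16] rows 3.0
rot [ 0.4 -0.3 -0.1] shift cm [-0.66 17.52  0.2 ] rows 5.0
(175, 275) [-13. -52. -44.]
(172, 285) [-13. -60. -43.]
(380, 275) [-13. -52.  46.]
(384, 285) [-13. -60.  46.]
(165, 300) [-12. -70. -43.]
(395, 300) [-13. -70.  46.]
```

Request:
{"api": "servo_tool", "payload": {"targets": [0.4,0,0,-0.3,3,0.1,1,0.4,-0.3,0,-0.7,7,0.2,1,0.4,-0.3,0,-0.7,11,0.2,1,0.4,-0.3,0,-0.7,14,0.2,1,0.4,-0.3,0,-0.7,15,0.2,1,0.4,-0.3,0,-0.7,15,0.2,1,0.4,-0.3,0,-0.7,15,0.2,1]}}

```text
clock: 12.77
tcp_pos: [457.7, 184.0, 17.9]
eef_rot: [[-0.111, -0.001, 0.994], [-0.994, 0.002, -0.111], [-0.002, -1.0, -0.001]]
force: [1.7, 0.1, -0.4]
width: 0.999
```

```bash
python3 - <<'E'
from h import *
st=bot.observe(); print(st['clock'],st['tcp_pos'],st['force'])
a=np.load('strap.npy');cc,ss=np.cos(a[2]),np.sin(a[2])
plan((a[0]-35*cc,a[1]-35*ss,-8),Rdown(a[2]))
p,d=snap('wrist','w12.png')
E
```

```text
12.7667 [457.72938397 183.95993176  17.85717787] [ 1.67321557  0.0856928  -0.38265703]
rot [ 0.   0.1 -0.1] shift cm [0.08 2.59 0.03] rows 1.0
```

View pics/w12.png

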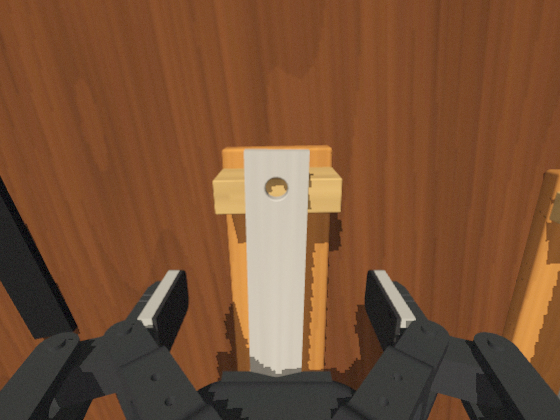

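The strap is centred between the open fingers (col 277) and runs straight. Going down 26 mm and closing.

Request:
{"api": "servo_tool", "payload": {"targets": [0,0,0,0,1.3,0,1,0,0,0,0,2.6,0,1,0,0,0,0,2.6,0,1,0,0,0,0,2.6,0,0.6,0,0,0,0,2.6,0,0.4,0,0,0,0,2.6,0,0,0,0,0,0,2.6,0,0,0,0,0,0,2.6,0,0,0,0,0,0,2.6,0,0,0,0,0,0,2.6,0,0,0,0,0,0,2.6,0,0], "squeeze": 80}}

```text
clock: 13.73
tcp_pos: [457.7, 184.3, -7.6]
eef_rot: [[-0.111, 0.0, 0.994], [-0.994, 0.002, -0.111], [-0.002, -1.0, -0.0]]
force: [-1.6, 0.4, 6.1]
width: 0.33
```

```bash
python3 - <<'E'
from h import *
st=bot.observe(); print(st['clock'],st['tcp_pos'],st['force'],st['width'],st['eef_rot'].round(3).tolist())
p,d=snap('wrist','w13.png')
E
```

```text
13.7333 [457.70476285 184.30062741  -7.6220718 ] [-1.56290286  0.39770842  6.11295725] 0.3295706433055295 [[-0.111, 0.0, 0.994], [-0.994, 0.002, -0.111], [-0.002, -1.0, -0.0]]
```

View pics/w13.png

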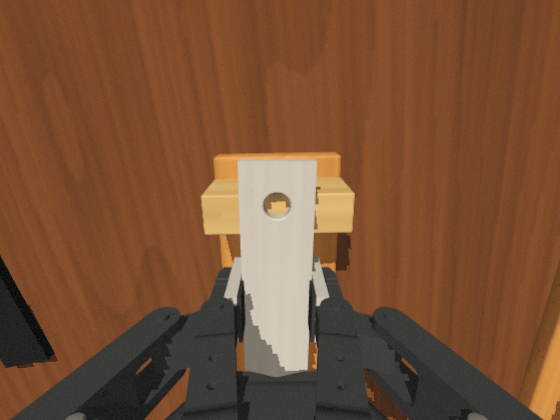

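The strap is gripped (opening 0.33, about 28 mm). Lifting.

Request:
{"api": "servo_tool", "payload": {"targets": [0,0,0,0,-0.5,0,0,0,0,0,0,-1.5,0,0,0,0,0,0,-3,0,0,0,0,0,0,-5,0,0,0,0,0,0,-8,0,0,0,0,0,0,-11,0,0,0,0,0,0,-14,0,0,0,0,0,0,-15,0,0,0,0,0,0,-15,0,0,0,0,0,0,-15,0,0], "squeeze": 100}}

```text
clock: 14.62
tcp_pos: [456.6, 183.6, 140.9]
eef_rot: [[-0.11, -0.001, 0.994], [-0.994, 0.002, -0.11], [-0.002, -1.0, -0.001]]
force: [0.5, -0.6, -3.2]
width: 0.323
```

```bash
python3 - <<'E'
from h import *
st=bot.observe(); print(st['clock'],st['tcp_pos'],st['force'],st['width'],st['eef_rot'].round(3).tolist())
p,d=snap('wrist','w14.png'); np.save('w14.npy',d)
q,e=snap('top','t14.png'); np.save('t14.npy',e)
cv2.imwrite('pics/c9.png',np.hstack([p[130:410,190:370],cv2.resize(q[180:300,200:320],(280,280),interpolation=2)]))
R=st['eef_rot']
for px in((277,175),(277,230),(260,200),(295,200),(277,290),(277,340),(277,360)):
    print(px,np.round(R.T@(world('wrist',px,d[px[1],px[0]],st)-st['tcp_pos']),1))
E
```

```text
14.6167 [456.64074886 183.63959869 140.92085745] [ 0.51343761 -0.58858597 -3.21130598] 0.32265651965160264 [[-0.11, -0.001, 0.994], [-0.994, 0.002, -0.11], [-0.002, -1.0, -0.001]]
(277, 175) [-58.6 -55.9   0.8]
(277, 230) [-35.7 -55.8   0.9]
(260, 200) [-48.6 -56.1  -5.8]
(295, 200) [-48.4 -55.6   8. ]
(277, 290) [ -7.4 -55.9   0.9]
(277, 340) [ 19.3 -56.1   0.9]
(277, 360) [ 31.2 -55.8   0.9]
```

View pics/c9.png

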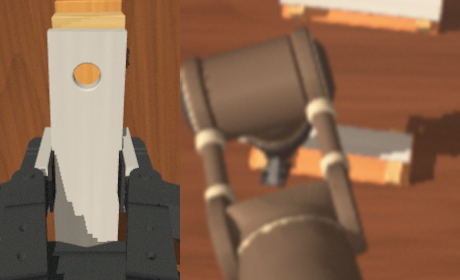

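```bash
python3 - <<'E'
from h import *
st=bot.observe(); p=cv2.imread('pics/w14.png'); d=np.load('w14.npy'); R=st['eef_rot']
def loc(px,dep=None): return np.round(R.T@(world('wrist',px,dep or d[int(round(px[1])),int(round(px[0]))],st)-st['tcp_pos']),1)
g=p.astype(int).min(2)
# rear end row and hole bounds, edges
col=g[140:260,277]; print([int(v) for v in col[::2]])
for r in (180,230,250): 
    w=np.where(g[r,220:340]>110)[0]+220; print(r,w.min(),w.max(),loc((w.min(),r),d[r,277]),loc((w.max()+1,r),d[r,277]))
dep=float(d[180,277])
hole=np.argwhere((g[190:222,262:292]<120)); print('hole c',hole.mean(0)+[190,262]); h=hole.mean(0)+[190,262]
print(loc((h[1],h[0]),float(d[int(h[0]),250])))
w=np.where(g[140:190,270]>110)[0]+140; print('rear row',w.min(), loc((270,w.min()),float(d[w.min()+2,270])))
E
```

```text
[75, 98, 110, 110, 112, 117, 122, 115, 112, 137, 171, 183, 185, 185, 185, 186, 185, 184, 185, 184, 184, 185, 184, 185, 184, 187, 147, 75, 78, 78, 74, 78, 78, 77, 79, 75, 78, 126, 173, 176, 208, 183, 185, 184, 185, 184, 184, 185, 186, 186, 185, 186, 185, 186, 187, 186, 185, 186, 186, 186]
180 238 315 [-56.7 -56.4 -14.1] [-56.7 -56.4  15.8]
230 240 313 [-35.7 -55.8 -14.2] [-35.7 -55.8  15.9]
250 240 312 [-26.5 -55.4 -14.6] [-26.5 -55.4  15.9]
hole c [203.26048565 275.98233996]
[-47.3 -56.3   0.4]
rear row 143 [-50.8 109.5  -5.1]
```

```bash
python3 - <<'E'
from h import *
plan(pw(-225,-0.7,95),Rdown(-2.1)); print(pw(-225,-.7,95))
E
```

```text
rot [ 0.3 24.   0.1] shift cm [19.59  4.28 18.51] rows 7.0
[616.98612698 -32.02450023  95.        ]
```

Request:
{"api": "servo_tool", "payload": {"targets": [0,1,0,0.7,0,0.7,0,0,3,0,2.5,0,2.3,0,0,6,0,5,0.5,4.5,0,0,9,0,7.5,1.2,7,0,0,12,0,10,2,9.5,0,0,15,0,12.5,2.8,12,0,0,18,0,15,3.4,14.2,0,0,21,0,17,3.9,16.2,0,0,23,0,18.6,4.2,17.6,0,0.3,24,0,19.4,4.3,18.3,0,0.3,24,0,19.6,4.3,18.5,0,0.3,24,0,19.6,4.3,18.5,0,0.3,24,0,19.6,4.3,18.5,0,0.3,24,0,19.6,4.3,18.5,0]}}

```text
clock: 15.88
tcp_pos: [618.2, -30.1, 97.3]
eef_rot: [[-0.504, 0.002, 0.864], [-0.864, 0.001, -0.504], [-0.002, -1.0, 0.002]]
force: [0.4, -0.3, -2.7]
width: 0.325
```

```bash
python3 - <<'E'
from h import *
st=bot.observe(); R=Rdown(-2.1); print(st['clock'],R.T@(st['tcp_pos']-pw(0,0,0)),st['force'],st['width'],st['eef_rot'].round(3).tolist())
p,d=snap('scene','s15.png'); q,e=snap('top','t15.png'); np.save('s15.npy',d);np.save('t15.npy',e)
cv2.imwrite('pics/c10.png',np.hstack([cv2.resize(p[150:250,200:300],(400,400),interpolation=2),cv2.resize(q[170:290,320:440],(400,400),interpolation=2)]))
end=st['eef_rot']@np.array([135.3,-53,0.7])+st['tcp_pos']
print('end press',R.T@(end-pw(0,0,0)),proj('scene',end)[0],proj('top',end)[0],proj('scene',pw(-65,0,93))[0],proj('top',pw(-65,0,93))[0])
for n in('scene','top'):
  for t in('feed_slot','strap_end','strap_mid'): print(n,t,[(round(r['score'],2),np.round(r['pixel'],1).tolist()) for r in eyes.spot_point(n,t)])
E
```

```text
15.8833 [-227.27753002  -97.34162457   -0.57849753] [ 0.38129308 -0.27279302 -2.72733753] 0.3250478459699289 [[-0.504, 0.002, 0.864], [-0.864, 0.001, -0.504], [-0.002, -1.0, 0.002]]
end press [ -91.87139045 -150.06883139    0.19546988] [244.11854971 188.39511924] [370.4648575  205.79493235] [244.5269268  196.59575392] [375.63278215 214.50673349]
scene feed_slot [(0.6, [246.6, 193.0])]
scene strap_end [(0.97, [220.7, 325.0]), (0.88, [440.0, 308.0]), (0.68, [341.4, 229.4])]
scene strap_mid [(0.89, [365.0, 244.7]), (0.78, [427.8, 286.8]), (0.65, [250.6, 318.5]), (0.61, [250.6, 201.7])]
top feed_slot [(0.68, [381.9, 217.3])]
top strap_end [(0.88, [267.1, 302.4]), (0.69, [109.3, 297.1]), (0.67, [371.9, 207.0]), (0.59, [234.9, 100.3])]
top strap_mid [(0.92, [136.7, 307.3]), (0.63, [222.8, 133.7]), (0.57, [235.8, 304.3])]
```

View pics/c10.png

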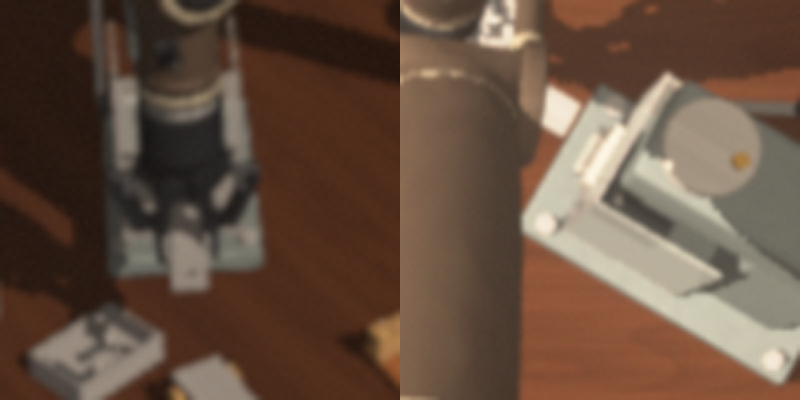

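```bash
python3 - <<'E'
from h import *
st=bot.observe()
q=cv2.imread('pics/t15.png'); k=8; x0,y0=352,188
a=cv2.resize(q[y0:y0+70,x0:x0+95],None,fx=k,fy=k,interpolation=cv2.INTER_CUBIC); b=a.copy()
def ln(P,col):
    pts=np.array([((proj('top',p)[0]-[x0,y0]+.5)*k) for p in P]).astype(int); cv2.polylines(b,[pts.reshape(-1,1,2)],False,col,1)
ln([pw(-65,y,103) for y in(-22,22)],(0,0,255)); ln([pw(-56,y,97) for y in(-16,16)],(0,0,255))
ln([pw(-47,y,130) for y in(-59,59)],(0,255,0)); ln([pw(-80,y,22) for y in(-75,75)],(255,0,0))
ln([pw(-47,y,206) for y in(-59,59)],(0,255,255)); ln([pw(x,-59,206) for x in(-47,68)],(0,255,255))
T=lambda v: st['eef_rot']@np.array(v)+st['tcp_pos']
ln([T(v) for v in((80,-56,-14.3),(135.3,-56,-14.3),(135.3,-56,15.7),(80,-56,15.7))],(255,0,255))
cv2.imwrite('pics/c11.png',b)
cv2.imwrite('pics/c11b.png',a)
E
```

```text
(no output)
```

View pics/c11.png

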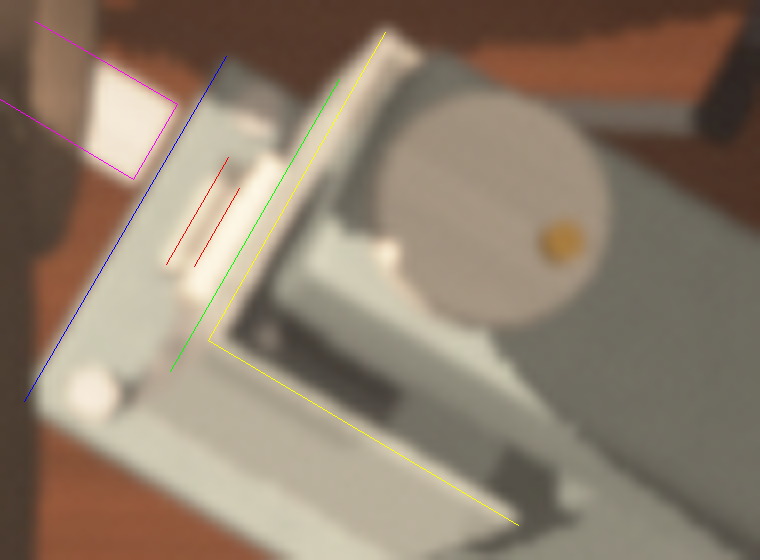

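View pics/c11b.png

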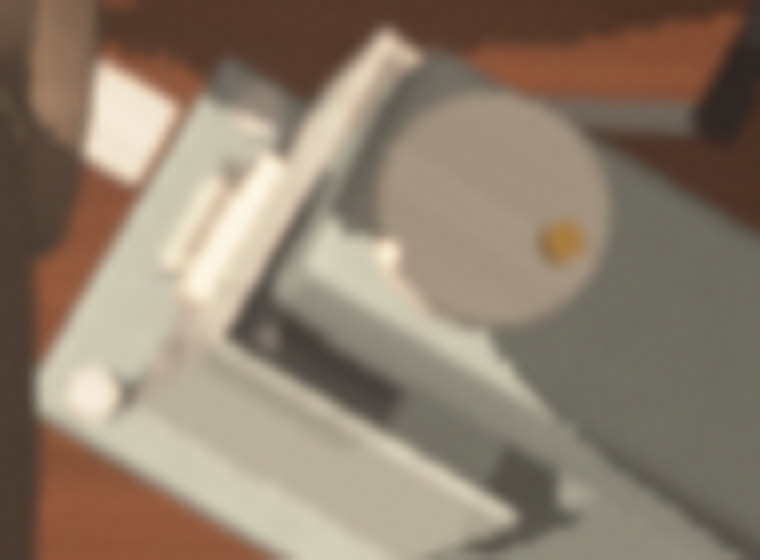

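```bash
python3 - <<'E'
from h import *
S={'w2':dict(tcp_pos=[546.426,-352.248,399.317],eef_rot=[[-0.506,-0.001,0.862],[-0.862,0,-0.506],[0,-1,-0.001]]),
'w9':dict(tcp_pos=[547.8,-358.7,422.9],eef_rot=[[-0.504,0.010,0.864],[-0.864,-0.005,-0.504],[-0.001,-1,0.012]])}
out=[]
for k,s in S.items():
    q=cv2.imread(f'pics/{k}.png'); x0,y0,f=100,30,4; x0=200
    a=cv2.resize(q[y0:y0+190,x0:x0+110],None,fx=3.1,fy=3.1,interpolation=2); f=3.1
    def ln(P,c):
        pts=np.array([((proj('wrist',p,s)[0]-[x0,y0]+.5)*f) for p in P]).astype(int); cv2.polylines(a,[pts.reshape(-1,1,2)],False,c,1)
    ln([pw(-80,-75,22),pw(-80,75,22),pw(190,75,22)],(0,0,255)); ln([pw(-47,-59,206),pw(-47,59,206),pw(68,59,206)],(0,255,255))
    t=Ro.from_euler('y',0).as_matrix()
    ln([pw(51,64,270),pw(51,122,270)],(0,255,0))
    out.append(a)
cv2.imwrite('pics/c12.png',np.hstack(out))
E
```

```text
(no output)
```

View pics/c12.png

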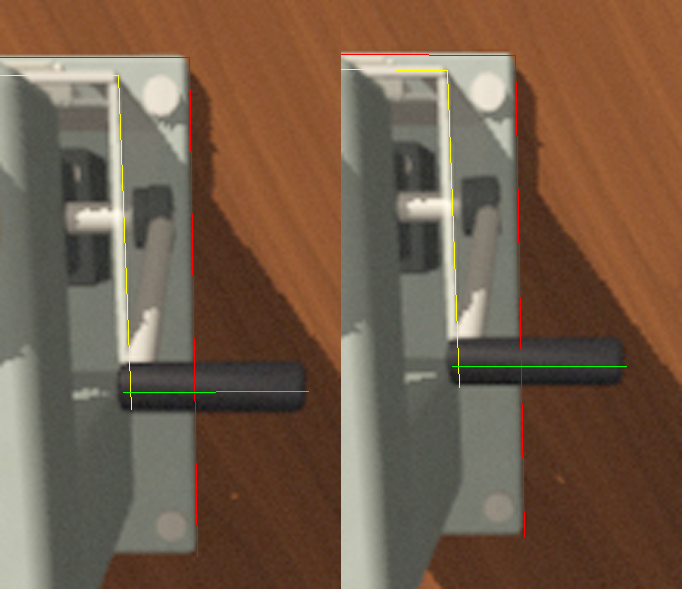

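Base, guard and grip overlays on both wrist views agree within about 1 px. I'll shift the press pose about 1 mm. Lowering to slot height in front of the lips.

```bash
sed -i 's/^PR=.*/PR=[503.8,-225.3,-2.10]/' h.py; python3 - <<'E'
from h import *
plan(pw(-225,-0.75,40.2),Rdown(-2.1))
E
```

```text
rot [-0.2  0.  -0.1] shift cm [ 0.1   5.76 -0.25] rows 2.0
```

Request:
{"api": "servo_tool", "payload": {"targets": [-0.2,0,-0.1,0,1,-0.1,0,-0.2,0,-0.1,0,3,-0.2,0,-0.2,0,-0.1,0,5,-0.2,0,-0.2,0,-0.1,0,5.7,-0.2,0,-0.2,0,-0.1,0,5.8,-0.2,0,-0.2,0,-0.1,0,5.8,-0.2,0,-0.2,0,-0.1,0,5.8,-0.2,0]}}

```text
clock: 16.87
tcp_pos: [618.7, -30.5, 40.3]
eef_rot: [[-0.505, 0.001, 0.863], [-0.863, 0.0, -0.505], [-0.001, -1.0, 0.001]]
force: [0.1, 0.1, -2.2]
width: 0.325
```

```bash
cat > chk.py <<'E'
from h import *
st=bot.observe(); R=Rdown(PR[2]); tp=R.T@(st['tcp_pos']-pw(0,0,0))
E=R.T@(st['eef_rot']@np.array([135.3,-52.8,0.75])+st['tcp_pos']-pw(0,0,0))
print('t',st['clock'],'tcp x y z',[round(float(v),2) for v in (tp[0],tp[2],-tp[1])],'end',[round(float(v),2) for v in (E[0],E[2],-E[1])])
F=R.T@st['force'];print('force x y z',[round(float(v),1) for v in(F[0],F[2],-F[1])],'w',round(st['width'],3),'rv',np.round(Ro.from_matrix(R.T@st['eef_rot']).as_rotvec(degrees=True),2))
E
python3 chk.py; python3 - <<'E'
from h import *
p,d=snap('scene','s16.png'); q,e=snap('top','t16.png')
cv2.imwrite('pics/c13.png',np.hstack([cv2.resize(p[160:240,205:285],(400,400),interpolation=2),cv2.resize(q[180:260,345:425],(400,400),interpolation=2)]))
E
```

```text
t 16.8667 tcp x y z [-226.13, 0.84, 40.29] end [-90.78, 1.5, 92.96]
force x y z [-0.2, 0.1, -2.2] w 0.325 rv [0.06 0.01 0.06]
```

View pics/c13.png

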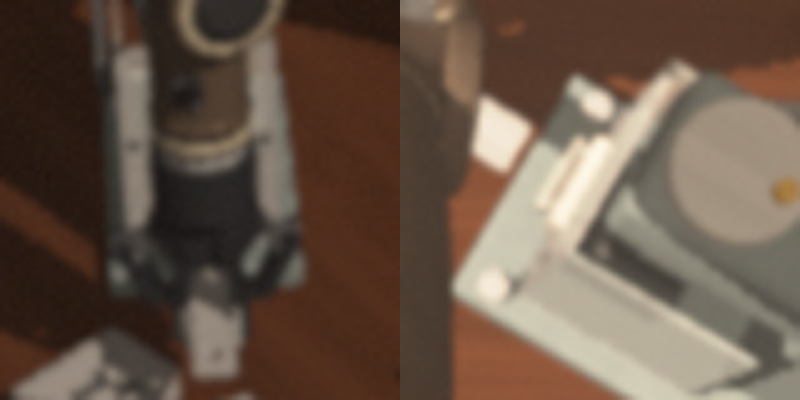

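In the top view the strap end (crop right, (505,130)) points straight at the lips (crop (575,180)). Feeding slowly with a −1.5 mm lateral correction.

Request:
{"api": "servo_tool", "payload": {"targets": [0,0,0,0.5,0,-0.1,0,0,0,0,1.2,0,-0.2,0,0,0,0,1.9,0,-0.2,0,0,0,0,2.6,0,-0.2,0,0,0,0,3.2,0,-0.2,0,0,0,0,3.8,0,-0.2,0,0,0,0,4,0,-0.2,0,0,0,0,4,0,-0.2,0]}}

```text
clock: 17.63
tcp_pos: [596.1, -65.2, 40.0]
eef_rot: [[-0.505, 0.001, 0.863], [-0.863, -0.001, -0.505], [0.0, -1.0, 0.001]]
force: [1.1, -1.0, -3.4]
width: 0.325
```

```bash
python3 chk.py
```

```text
t 17.6333 tcp x y z [-184.8, -1.19, 39.97] end [-49.51, -0.5, 92.8]
force x y z [0.3, 1.4, -3.4] w 0.325 rv [ 0.07  0.   -0.01]
```

Request:
{"api": "servo_tool", "payload": {"targets": [0,0,0,0.5,0,0,0,0,0,0,1,0,0,0,0,0,0,1.5,0,0,0,0,0,0,2,0,0,0,0,0,0,2.5,0,0,0,0,0,0,2.5,0,0,0]}}

```text
clock: 18.13
tcp_pos: [583.1, -86.8, 39.7]
eef_rot: [[-0.505, 0.0, 0.863], [-0.863, -0.001, -0.505], [0.0, -1.0, 0.001]]
force: [2.3, -2.0, -2.6]
width: 0.328
```

```bash
python3 chk.py
```

```text
t 18.1333 tcp x y z [-159.63, -1.46, 39.72] end [-24.35, -0.76, 92.57]
force x y z [0.6, 3.0, -2.6] w 0.328 rv [ 0.03  0.01 -0.02]
```

Request:
{"api": "servo_tool", "payload": {"targets": [0,0,0,0.4,0,0.1,0,0,0,0,0.9,0,0.1,0,0,0,0,1.4,0,0.1,0,0,0,0,1.9,0,0.1,0,0,0,0,2.4,0,0.1,0,0,0,0,2.8,0,0.1,0,0,0,0,3,0,0.1,0,0,0,0,3,0,0.1,0]}}

```text
clock: 18.8
tcp_pos: [568.4, -112.6, 39.5]
eef_rot: [[-0.505, -0.001, 0.863], [-0.863, 0.0, -0.505], [0.0, -1.0, -0.001]]
force: [2.5, -1.4, -1.7]
width: 0.332
```

```bash
python3 chk.py
```

```text
t 18.8 tcp x y z [-129.87, -1.15, 39.48] end [5.41, -0.44, 92.33]
force x y z [-0.1, 2.8, -1.7] w 0.332 rv [-0.04  0.03 -0.02]
```

Request:
{"api": "servo_tool", "payload": {"targets": [0,0,0,0.2,0,0.1,0,0,0,0,0.4,0,0.1,0,0,0,0,0.6,0,0.1,0,0,0,0,0.7,0,0.1,0,0,0,0,0.7,0,0.1,0]}}

```text
clock: 19.22
tcp_pos: [565.3, -118.4, 39.2]
eef_rot: [[-0.505, -0.002, 0.863], [-0.863, 0.001, -0.505], [0.0, -1.0, -0.002]]
force: [0.0, 0.2, -0.6]
width: 0.324
```

```bash
python3 chk.py
```

```text
t 19.2167 tcp x y z [-123.36, -0.86, 39.21] end [11.93, -0.07, 92.03]
force x y z [-0.2, -0.1, -0.6] w 0.324 rv [-0.12  0.03 -0.01]
```

Request:
{"api": "servo_tool", "payload": {"targets": [0,0,0,0.1,-0.05,0,0,0,0,0,0.2,-0.05,0,0,0,0,0,0.3,-0.05,0,0,0,0,0,0.3,-0.05,0,0,0,0,0,0.3,-0.05,0,0]}}

```text
clock: 19.63
tcp_pos: [565.8, -118.5, 40.1]
eef_rot: [[-0.507, 0.002, 0.862], [-0.862, 0.004, -0.507], [-0.005, -1.0, -0.001]]
force: [4.5, 7.4, -1.3]
width: 0.326
```

```bash
python3 chk.py
```

```text
t 19.6333 tcp x y z [-123.49, -0.45, 40.09] end [12.06, 0.07, 92.24]
force x y z [-8.7, 0.2, -1.3] w 0.326 rv [-0.04  0.11  0.27]
```

The stop is met: 8.7 N push-back with no further advance, at end x ≈ 12–13. Verifying with pictures.

```bash
python3 - <<'E'
from h import *
st=bot.observe(); R=st['eef_rot']
p,d=snap('wrist','w17.png'); q,e=snap('top','t17.png'); s,_=snap('scene','s17.png')
g=p.astype(int).min(2)
loc=lambda px,dep: np.round(R.T@(world('wrist',px,float(dep),st)-st['tcp_pos']),1)
hole=np.argwhere((g[185:230,262:292]<120)); h=hole.mean(0)+[185,262]; print(len(hole),h,loc((h[1],h[0]),d[int(h[0]),250]))
for px in((277,180),(277,240),(277,300),(250,210),(302,210)): print(px,loc(px,d[px[1],px[0]]))
print('lever rest scene',proj('scene',pw(51,122,270))[0],'wrist-')
cv2.imwrite('pics/c14.png',np.hstack([cv2.resize(p[130:410,190:400],(300,400)),cv2.resize(q[170:270,345:470],(500,400),interpolation=2)]))
E
python3 chk.py
```

```text
483 [203.06832298 275.57763975] [-47.3 -55.7  -0.4]
(277, 180) [-56.7 -56.    0.2]
(277, 240) [-31.5 -56.1   0.2]
(277, 300) [ -2.4 -56.    0.2]
(250, 210) [-44.5 -56.  -10.6]
(302, 210) [-44.2 -55.3  10.2]
lever rest scene [208.65088761 142.49849582] wrist-
t 19.7833 tcp x y z [-123.48, -0.48, 40.05] end [12.06, 0.07, 92.23]
force x y z [-9.3, -1.5, -2.7] w 0.325 rv [-0.04  0.1   0.27]
```

View pics/c14.png

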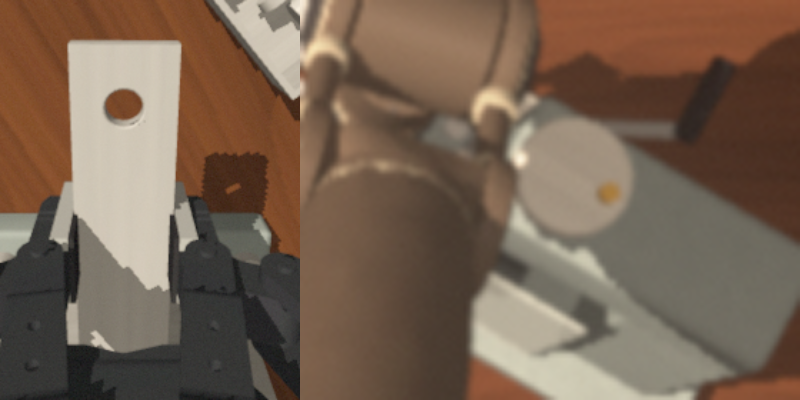

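View pics/s17.png

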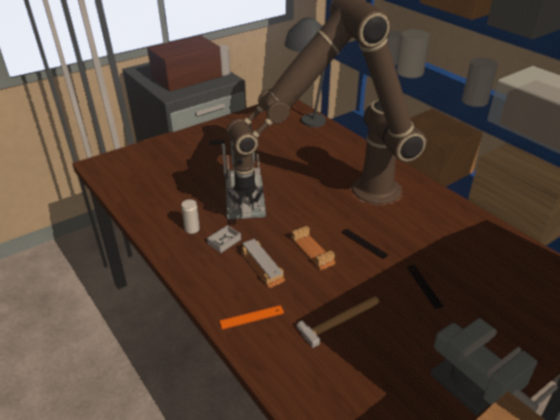

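The hole is still at tool x −47.3 mm, so the strap has not slipped. It is level, the lever is at rest (top crop (705,100)), and the other things are undisturbed. Letting it settle briefly, then handing in.

Request:
{"api": "servo_tool", "payload": {"targets": [0,0,0,0,0,0,0,0,0,0,0,0,0,0,0,0,0,0,0,0,0,0,0,0,0,0,0,0]}}

```text
clock: 20.12
tcp_pos: [565.7, -118.4, 40.1]
eef_rot: [[-0.506, 0.002, 0.862], [-0.862, 0.004, -0.506], [-0.005, -1.0, -0.001]]
force: [2.6, 8.0, -2.0]
width: 0.324
```

```bash
python3 chk.py; python3 -c "
from h import *
print(order.close_job())"
```

```text
t 20.1167 tcp x y z [-123.5, -0.49, 40.06] end [12.04, 0.07, 92.23]
force x y z [-8.2, -1.8, -2.0] w 0.324 rv [-0.04  0.1   0.27]
the job is handed in; nothing more can be done
None
```

I swung the index lever to its stop and let it spring back. I then fed the narrow strap's plain end through the slot until it butted the end stop, and handed in at about 20 s with the strap still gripped. The hand-in gave no verdict.

**Lever:** The first push missed. Both the wrist and scene cameras showed the fingertips about 34 mm short of the reported TCP, so the fingers passed just over the grip. Aiming 34 mm lower, the second push reached a hard stop: the force rose from 9 to 23 N with no further travel. Backing off, the lever was at rest to within about 1 px in the wrist view, and the last top view shows it leaning back.

**Strap at hand-in:**

| Check | Value |
|---|---|
| Plain end, press frame (x, y, z) | about 12.0, 0.1, 92.2 mm (accuracy about 1–2 mm) |
| Tilt and yaw of the tool | within 0.3° |
| Push on the end stop | about 8 N |
| Opening | 0.32, steady, squeeze set to 100 N |
| Slip (hole position in the gripper) | none seen |

The plain end's position is estimated from the arm pose and camera fits, since the inside of the guard was not visible. The wide strap, hammer, oil can and tin look unmoved in the last scene picture. I judged that by eye and did not measure it.

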